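# Clamp a rack-beam piece with the ratchet wrench

## Robot

A 6-joint arm with a two-finger parallel gripper is mounted at the origin on the work surface. World frame = base frame: x ahead of the robot, y to its left, z up, the work surface at z = 0. Lengths are in mm, angles in rad, forces in N, time in s.
With the tool pointing down it reaches from about 325 to 875 mm from the base axis. Payload 4.4 kg.
Tool frame: the origin (TCP) lies midway between the tips of the shut fingers; the grasp point (between the pads) lies 19 mm behind it (ctrl.grip_point_offset is the distance from the TCP to the grasp point, in mm); x points along the fingers, z is the direction in which the jaws open and shut, and the axes are right-handed (so a half turn about x gives the same grasp; the last joint's range is limited). The gripper opens to 85 mm and grips with 20 to 120 N. Pads are 22 mm wide; open, the fingers measure 114 mm over their backs; the gripper's body (76 mm by 85 mm) begins 54 mm behind the grasp point. The pads swing forward as they close: fully open they stand 13 mm farther back than shut.
Start: joints at [-1.367, 0.207, 1.542, -0, 1.393, -0.15], TCP at [199.205, -539.393, 231.282] pointing down, gripper open.
Joint ranges: [-2.73, 2.73], [-0.86, 2.22], [0.23, 2.46], [-1.11, 4.25], [0.08, 2.63], [-2.82, 2.82]. Speed limits (rad/s): [2.79, 2.79, 3.14, 3.14, 3.14, 3.14].

## Interface

Orientations are given as [roll, pitch, yaw] about the fixed x, y, z axes, in that order (R = Rz(yaw) Ry(pitch) Rx(roll)).
In Python, from workcell import ctrl gives the robot as it stands.
- The arm moves only by the tool play_rows, never from a script. Its argument "moves" is one flat list of numbers, 5 for each row, row after row: the gripper's target within -1 to 1 (shut at 1, half-way at 0, fully open at -1), then the shift along the world's x, y, z in m, then the turn about the world's z in degrees. A call has 1 to 12 rows; each row is the pose to reach, as a shift and turn from the pose commanded when the call began; what a row does not reach only later rows make up. A row lasts 1/10 s, in which the tool goes at most 50 mm and 8.59 degrees, less where a joint would pass 70% of its speed; a pose out of reach is approached as far as the arm can. A call with a gripper value outside its range is refused whole. The fingers move at their own pace and stop on an object; "squeeze" is the grip in N (left out, the last holds). Time passes only in rows, so rows that repeat a pose let the fingers close. It gives the time, the measured TCP pose, the force and the opening at its end, in the units of the state.
- ctrl.get_obs(): the state, without advancing time (a new reading comes with each control period).
- ctrl.get_image(name): name is "scene" or "top" or "wrist"; returns a dict with "color" (480x640x3 uint8, blue, green, red), "intrinsics" (3x3 intrinsics, pixels), "k1" (the pictures are not rectified: a ray, as slopes to the right and down, at radius r is drawn at 1 + k1 r^2 times it, then the intrinsics apply), "eye" and "attitude" of the camera in the world; the wrist camera has in their place "mount" (4x4, takes a point from camera to tool coordinates, whose origin is the TCP and whose axes are the tool frame's). Camera axes: x right, y down, z forward; pixel columns grow to the right and rows downward; lengths in mm; the calibration is good to about 2 mm. A picture is of the moment at which its call begins: read the wrist's pose just before it. There is no depth.
- ctrl.job_done(): hands the job in, once; it reports no verdict.
Trained networks look in the newest picture that a camera, given by its name, has taken for a name from the list of things; names that differ only in an ending like _2 or _b are one class to them, and where a whole thing is asked for, a point or a joint stands for the part that bears it (a point fixed in the world has none). Each returns a list of dicts, best first, with "confidence" (0 to 1); they miss things now and then, are a little off and sometimes report something else, mostly with a low value. They report only what shows in the picture. A call takes as long as a camera call. They do not tell look-alikes from the thing itself.
- ctrl.search_frame(camera, target): "bbox" ([left, top, width, height] in pixels, round what is visible of it).
- ctrl.spot_point(camera, target): "location" ([column, row] in pixels: a listed point, or the origin of a listed thing).
The state is a dict: "t": time; "joint_positions": joint angles; "qd": joint speeds; "joint_efforts": joint torques, N m; "eef_pos": TCP position; "eef_rot": TCP orientation; "force": force on the tool from outside, world axes, zero at the start; "ft_torque": the same for the moment, N m; "finger_gap": opening from 0.0 (shut) to 1.0 (fully open).
Only numpy, scipy, OpenCV 4.12 (cv2) and the standard library are available. Lean on these libraries where they do the work, as an engineer would, in place of code of your own. Each camera call takes 0.05 s, during which the arm holds its last target. There are 200 camera calls.

## Task

Clamp the loose piece of rack beam firmly in the bench clamp: swing the ratchet wrench that sits on the clamp's drive shaft back and forth (clockwise seen from above drives the jaw, the return stroke slips freely) until the rubber-faced jaw has pushed the beam against the fixed stop and holds it tight and square. Move the jaw and the beam only by means of the wrench, never by touching them, leave the other goods on the bench alone, and let go of the wrench at the end.

Things in the scene. Friction and masses are not known exactly. Their poses are not given: they have to be found in the camera images.
- clamp: Bench clamp fixed to the bench: a dark steel bed 140 x 265 mm, 15 mm thick, with a grey gear housing 90 x 76 mm, its top 50 mm above the bench, at one end. Origin at bench level on the vertical axis of the drive shaft. Its +y axis points from the shaft away from the bed (the wrench handle's side); the jaw, beam and stop lie along its -y axis; z is up.
- wrench_pivot (a point): Point on the drive shaft's vertical axis, 72 mm above the bench, at the mid height of the wrench handle. The wrench turns about it and cannot come off. Its steel head here is a disc of 68 mm diameter, top 86 mm above the bench; the hex end of the shaft stands 7 mm out of it.
- wrench_grip (a point): Middle of the black grip of the ratchet wrench, 145 mm from the pivot, 72 mm above the bench. The grip is a bar 20 mm wide, 20 mm high, reaching from 90 to 205 mm from the pivot's axis, with 62 mm of air below it. The point's y axis points outward along the handle, z up.
- wrench (a joint): Handle angle (rad), -0.6 to 0.6 (hard stops); 0 = along the clamp's +y; grows clockwise seen from above. Clockwise, after at most 0.4 rad of slack, it catches and closes the jaw 16 mm per rad; counter-clockwise it slips and the jaw stays. Driving takes about 4 N at the grip, 6 to 7 N when the beam is tight, then much more. Takes several strokes; the drive's friction holds the jaw.
- jaw: Sliding jaw, a dark steel plate 110 mm wide, 50 mm high, with a rubber pad. Fully open (the start) its origin is the clamp's; closing moves it along the clamp's -y, up to 60 mm. The pad's face is at y = -78 mm in the jaw's frame. Once the beam is tight against the stop the pad yields, 4 N per mm, up to 6 mm: 3 to 5 mm of jaw travel beyond first tightness clamps firmly.
- stop: Fixed stop of the clamp: a dark steel plate 130 mm wide, 75 mm high. Origin at bench level at the middle of its working face, which looks along its +y towards the jaw; y is parallel to the clamp's y. Its place along the bed varies.
- beam_center (a point): Centre of the loose piece of orange steel rack beam: a box 180 mm long (x), 50 mm wide (y), 60 mm high, with a 90 mm high connector plate on its +x end. It stands on the clamp's bed between pad and stop, roughly parallel to them, with gaps to both; pad, beam and stop together have 28 to 40 mm of free play at the start.
- beam: The same piece of rack beam (about 0.7 kg); origin at the centre of its underside.
- carton: Bystander: upright lilac-grey carton 60 x 70 x 120 mm, origin at the centre of its underside. Leave alone.
- bottle: Bystander: white bottle, 52 mm diameter, 130 mm tall, origin at the centre of its underside. Leave alone.
- flat_box: Bystander: flat cardboard box 130 x 90 x 45 mm, origin at the centre of its underside. Leave alone.
There are look-alikes about, which are no part of the job. Of the things that look like the beam, the smallest one is meant.

How it is judged (in metres and radians):
At the end, for the whole second after the job is handed in: The beam is squeezed between the jaw's pad (more than 8 N) and the fixed stop (more than 6 N), square to the clamp within 2 degrees, upright within 3.4 degrees and at rest (contact force between jaw and beam above 8 N and contact force between stop and beam above 6 N and angle between the x axis of beam and the x axis of clamp, either way round below 0.035 rad and angle between beam's own z axis and vertical below 0.06 rad and linear speed of beam below 0.01 m/s); the robot touches nothing.
It fails at once if the robot touches the jaw or its pad (contact force between the arm and jaw above 1 N).
It fails at once if the fingers touch the jaw or its pad (contact force between the fingers and jaw above 1 N).
It fails at once if the robot touches the beam (contact force between the arm and beam above 1 N).
It fails at once if the fingers touch the beam (contact force between the fingers and beam above 1 N).
It fails at once if a bystander is moved by more than 20 mm (distance of any of carton, bottle, flat_box from where it was at the start of the episode above 0.02 m).
It also fails if it takes over 69 s, if anything falls off the work surface, if the arm or the gripper's body presses on something with over 40 N, if the wrist force passes 120 N, or if a joint passes its speed limit or range.

## Working session

There is one attempt and no reset: what is moved stays moved. The work goes in short steps, Python scripts to look and compute and a tool call to move; the robot and the scene stay as the last step left them, time stands still between calls to the robot, and variables do not carry over. Pictures are saved under pics/ and viewed, about 8 in all and at most 12, crops included, and the job is handed in when it is done.

Besides the shell and the picture viewer there is one more tool, called after "Request:" by a JSON object that holds its "name" and its "arguments", one argument or row to a line. play_rows: Moves the arm, as the interface text tells. Its arguments: {"type":"object","properties":{"moves":{"type":"array","items":{"type":"number"}},"squeeze":{"type":"number"}},"required":["moves"]}

```bash
mkdir -p pics; cat > h.py <<'E'
import numpy as np, cv2
from scipy.spatial.transform import Rotation as R
from workcell import ctrl
def ray(im,px,eye=None,A=None):
    K=np.array(im["intrinsics"]);k1=im["k1"]
    d=np.array([(px[0]-K[0,2])/K[0,0],(px[1]-K[1,2])/K[1,1]]);u=d.copy()
    for _ in range(20): u=d/(1+k1*(u@u))
    A=np.array(im["attitude"]) 
    if A.shape!=(3,3): A=R.from_euler('xyz',A).as_matrix()
    return np.array(im["eye"],float),A@np.array([u[0],u[1],1])
def atz(im,px,z):
    e,d=ray(im,px); return e+d*(z-e[2])/d[2]
E
python3 - <<'E'
from h import *
for c in("scene","top"):
    im=ctrl.get_image(c);cv2.imwrite(f"pics/{c}0.png",im["color"]);print(c,im["eye"],im["attitude"],im["k1"])
    for t,z in(("wrench_pivot",72),("wrench_grip",72),("clamp",0),("stop",0),("beam_center",30+15),("jaw",0),("carton",0),("bottle",0),("flat_box",0)):
        for r in ctrl.spot_point(c,t)[:3]: print(t,np.round(r["location"]),round(r["confidence"],2),np.round(atz(im,r["location"],z)))
o=ctrl.get_obs();print(o["t"],o["eef_rot"],o["finger_gap"],o["force"])
E
```

```text
scene [ 939.49021485 -429.97554112 1038.2929571 ] [-2.58931935 -0.0144669   0.82930284] -0.1739051390695268
wrench_pivot [327. 262.] 0.75 [550. -55.  72.]
wrench_grip [399. 234.] 0.67 [600.  96.  72.]
clamp [327. 280.] 0.95 [551. -55.   0.]
clamp [257. 319.] 0.71 [ 523. -217.    0.]
stop [259. 319.] 0.58 [ 526. -214.    0.]
beam_center [152. 229.] 0.88 [ 237. -264.   45.]
beam_center [412. 141.] 0.87 [435. 318.  45.]
beam_center [272. 294.] 0.75 [ 520. -171.   45.]
jaw [325. 278.] 0.88 [544. -56.   0.]
jaw [270. 298.] 0.35 [ 506. -169.    0.]
carton [367. 369.] 0.77 [ 742. -127.    0.]
bottle [304. 388.] 0.96 [ 690. -240.    0.]
flat_box [206. 370.] 0.56 [ 541. -356.    0.]
flat_box [260. 319.] 0.3 [ 527. -213.    0.]
top [ 349.64484891  -23.36027848 1082.30766777] [-2.97109061  0.00329992 -1.59377049] 0.0210001701568521
wrench_pivot [332. 245.] 0.8 [546. -51.  72.]
wrench_grip [259. 219.] 0.97 [600.  86.  72.]
clamp [329. 253.] 0.84 [544. -48.   0.]
stop [411. 261.] 0.71 [ 523. -211.    0.]
beam_center [453. 409.] 0.88 [ 240. -265.   45.]
beam_center [397. 264.] 0.76 [ 512. -176.   45.]
beam_center [139. 314.] 0.67 [427. 316.  45.]
carton [364. 160.] 0.82 [ 738. -124.    0.]
bottle [422. 180.] 0.82 [ 692. -242.   -0.]
flat_box [485. 255.] 0.96 [ 533. -360.    0.]
1.0 [-0.27435854  1.57074968 -1.49131157] 1.0039079867018403 [ 0.13049325 -0.19264418 -0.50571034]
```

View pics/top0.png

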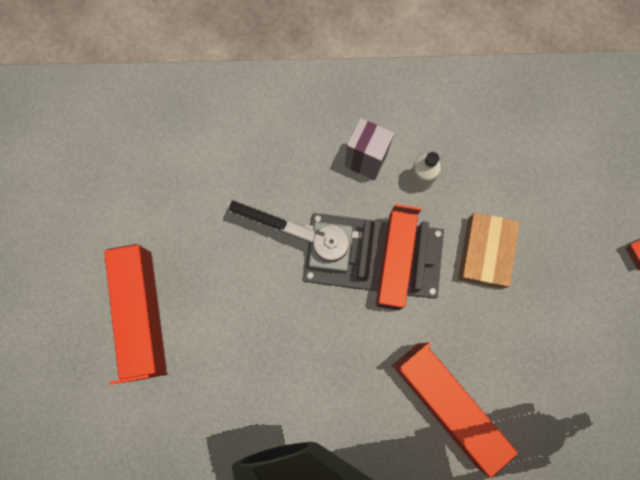

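View pics/scene0.png

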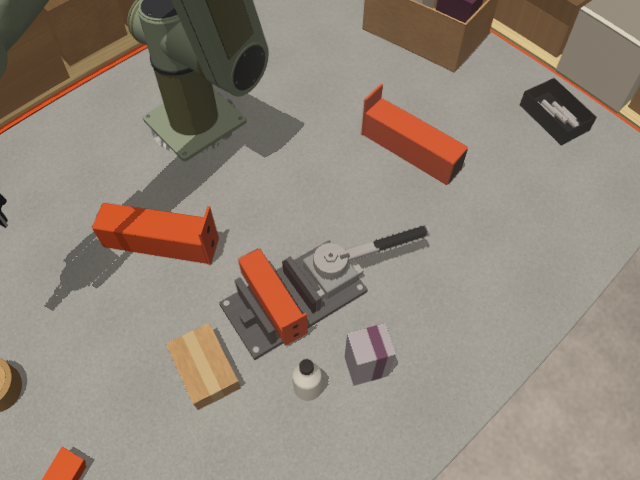

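```bash
python3 - <<'E'
from h import *
o=ctrl.get_obs()
M=R.from_euler('xyz',o["eef_rot"]).as_matrix();print(M.round(3))
E
```

```text
[[ 0.     0.938  0.347]
 [-0.     0.347 -0.938]
 [-1.    -0.     0.   ]]
```

The top view shows the clamp with its bed corners near (316,215), (443,227), (438,297) and (305,281). The wrench head is at (331,243) and the handle tip at (232,206). The meant beam is the small one in the clamp, at about (398,257). The scene view agrees, and the carton and bottle are well clear of the handle's sweep.

```bash
python3 - <<'E'
from h import *
im=ctrl.get_image("top")
P=[atz(im,p,15)[:2] for p in((316,215),(443,227),(438,297),(305,281))]
print(np.round(P))
for a,b in((1,0),(2,3)):
    d=P[a]-P[b];d=-d;print("bed len",np.hypot(*d),"phi",np.degrees(np.arctan2(d[0],d[1])))
c=(P[0]+P[1]+P[2]+P[3])/4;print(c)
for p,z in(((331,243),86),((331,240),93),((228,205),72),((285,224),80)): print(atz(im,p,z).round())
a=atz(im,(331,243),86);b=atz(im,(231,207),80);d=b-a;print(np.hypot(*d[:2]),np.degrees(np.arctan2(d[0],d[1])))
E
```

```text
[[ 619.  -23.]
 [ 589. -276.]
 [ 449. -258.]
 [ 486.    2.]]
bed len 255.14925525089794 phi 6.933361239385646
bed len 262.2099830624528 phi 8.232697618013406
[ 535.75743037 -138.6778933 ]
[547. -50.  86.]
[552. -50.  93.]
[629. 145.  72.]
[587.  36.  80.]
201.6903432640093 21.853102065217143
```

Request:
{"name": "play_rows", "arguments": {
  "moves": [-1, 0.025, 0.04, 0, 4, -1, 0.05, 0.08, 0, 8, -1, 0.075, 0.12, 0, 12, -1, 0.1, 0.16, 0, 16, -1, 0.125, 0.2, 0, 20, -1, 0.15, 0.24, 0, 24, -1, 0.175, 0.28, 0, 28, -1, 0.2, 0.32, 0, 32, -1, 0.225, 0.36, 0, 36, -1, 0.25, 0.4, 0, 40, -1, 0.275, 0.44, 0, 44, -1, 0.3, 0.48, 0, 48]
}}

```text
t: 2.25
eef_pos: [500.1, -57.6, 231.6]
eef_rot: [-0.118, 1.57, -0.494]
force: [1.0, -1.4, -0.8]
finger_gap: 1.001
```

Request:
{"name": "play_rows", "arguments": {
  "moves": [-1, 0.026, 0.037, -0.01, 0, -1, 0.052, 0.074, -0.02, 0, -1, 0.078, 0.111, -0.03, 0, -1, 0.104, 0.148, -0.04, 0, -1, 0.104, 0.148, -0.06, 0, -1, 0.104, 0.148, -0.06, 0, -1, 0.104, 0.148, -0.06, 0]
}}

```text
t: 2.95
eef_pos: [602.5, 88.4, 170.7]
eef_rot: [-2.645, 1.569, -3.024]
force: [0.9, -0.4, -0.3]
finger_gap: 0.994
```

```bash
python3 - <<'E'
from h import *
o=ctrl.get_obs();im=ctrl.get_image("wrist");cv2.imwrite("pics/w1.png",im["color"])
T=np.eye(4);T[:3,:3]=R.from_euler('xyz',o["eef_rot"]).as_matrix();T[:3,3]=o["eef_pos"]
C=T@np.array(im["mount"]);im["eye"]=C[:3,3];im["attitude"]=C[:3,:3]
print(o["eef_pos"],T[:3,2],"eye",C[:3,3].round())
for t in("wrench_pivot","wrench_grip"):
    for r in ctrl.spot_point("wrist",t)[:2]: print(t,r,atz(im,r["location"],72).round(1))
E
```

```text
[602.52014948  88.41994561 170.72871837] [ 0.92893073 -0.3702495  -0.00173119] eye [629. 152. 313.]
wrench_pivot {'location': [320.4, 408.4], 'confidence': 0.92} [550.4 -46.   72. ]
wrench_grip {'location': [326.4, 238.0], 'confidence': 0.95} [607.2  85.3  72. ]
```

View pics/w1.png

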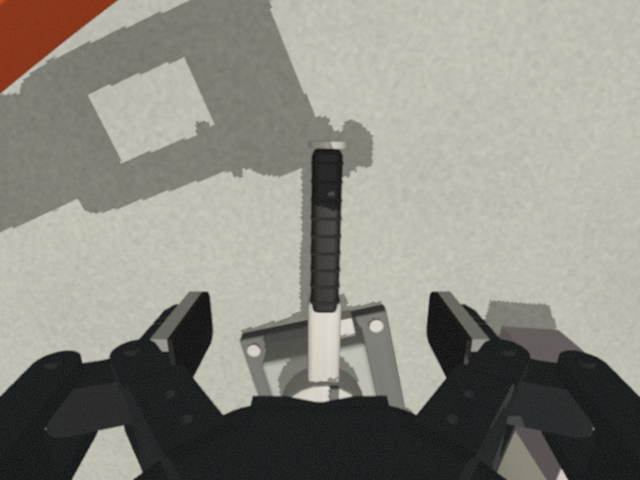

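The wrist view shows the handle upright at column 326, between the open fingers and aligned with them. The pivot is near (549,-49), and the grip direction is about 22.5° from world +y.

Request:
{"name": "play_rows", "arguments": {
  "moves": [-1, 0.004, 0.001, -0.03, -0.8, -1, 0.004, 0.001, -0.06, -0.8, -1, 0.004, 0.001, -0.09, -0.8, -1, 0.004, 0.001, -0.117, -0.8, -0.2, 0.004, 0.001, -0.117, -0.8, 0.4, 0.004, 0.001, -0.117, -0.8, 0.4, 0.004, 0.001, -0.117, -0.8, 0.4, 0.004, 0.001, -0.117, -0.8, 0.4, 0.004, 0.001, -0.117, -0.8],
  "squeeze": 60
}}

```text
t: 4.0
eef_pos: [608.5, 89.6, 56.1]
eef_rot: [0.402, 1.568, 0.009]
force: [0.7, -0.4, -0.4]
finger_gap: 0.299
```

```bash
cat > arc.py <<'E'
import numpy as np,sys
# arc rows: from phi a to b (deg from +y toward +x, clockwise), n rows, gripper g
a,b,n,g=float(sys.argv[1]),float(sys.argv[2]),int(sys.argv[3]),sys.argv[4]
r=float(sys.argv[5]) if len(sys.argv)>5 else .150
P=lambda d:r*np.array([np.sin(np.radians(d)),np.cos(np.radians(d))])
print("[",", ".join("%s, %.3f, %.3f, 0, %.1f"%(g,*(P(p)-P(a)),a-p) for p in np.linspace(a,b,n+1)[1:]),"]")
E
for s in "22.5 40 6" "40 -24 12" "-24 8 12" "8 40 12"; do python3 arc.py $s 0.4;done
```

```text
[ 0.4, 0.007, -0.003, 0, -2.9, 0.4, 0.014, -0.007, 0, -5.8, 0.4, 0.020, -0.010, 0, -8.8, 0.4, 0.027, -0.014, 0, -11.7, 0.4, 0.033, -0.019, 0, -14.6, 0.4, 0.039, -0.024, 0, -17.5 ]
[ 0.4, -0.011, 0.008, 0, 5.3, 0.4, -0.023, 0.016, 0, 10.7, 0.4, -0.035, 0.022, 0, 16.0, 0.4, -0.048, 0.027, 0, 21.3, 0.4, -0.062, 0.031, 0, 26.7, 0.4, -0.076, 0.034, 0, 32.0, 0.4, -0.089, 0.035, 0, 37.3, 0.4, -0.103, 0.035, 0, 42.7, 0.4, -0.117, 0.034, 0, 48.0, 0.4, -0.131, 0.031, 0, 53.3, 0.4, -0.144, 0.027, 0, 58.7, 0.4, -0.157, 0.022, 0, 64.0 ]
[ 0.4, 0.006, 0.003, 0, -2.7, 0.4, 0.013, 0.005, 0, -5.3, 0.4, 0.020, 0.007, 0, -8.0, 0.4, 0.026, 0.009, 0, -10.7, 0.4, 0.033, 0.010, 0, -13.3, 0.4, 0.040, 0.012, 0, -16.0, 0.4, 0.047, 0.012, 0, -18.7, 0.4, 0.054, 0.013, 0, -21.3, 0.4, 0.061, 0.013, 0, -24.0, 0.4, 0.068, 0.013, 0, -26.7, 0.4, 0.075, 0.012, 0, -29.3, 0.4, 0.082, 0.012, 0, -32.0 ]
[ 0.4, 0.007, -0.001, 0, -2.7, 0.4, 0.014, -0.003, 0, -5.3, 0.4, 0.020, -0.004, 0, -8.0, 0.4, 0.027, -0.006, 0, -10.7, 0.4, 0.034, -0.009, 0, -13.3, 0.4, 0.040, -0.012, 0, -16.0, 0.4, 0.046, -0.014, 0, -18.7, 0.4, 0.053, -0.018, 0, -21.3, 0.4, 0.059, -0.021, 0, -24.0, 0.4, 0.064, -0.025, 0, -26.7, 0.4, 0.070, -0.029, 0, -29.3, 0.4, 0.076, -0.034, 0, -32.0 ]
```

```bash
python3 arc.py 22.5 -24 12 0.4
```

```text
[ 0.4, -0.009, 0.004, 0, 3.9, 0.4, -0.019, 0.006, 0, 7.8, 0.4, -0.029, 0.009, 0, 11.6, 0.4, -0.039, 0.010, 0, 15.5, 0.4, -0.049, 0.011, 0, 19.4, 0.4, -0.059, 0.011, 0, 23.2, 0.4, -0.069, 0.011, 0, 27.1, 0.4, -0.080, 0.010, 0, 31.0, 0.4, -0.090, 0.008, 0, 34.9, 0.4, -0.099, 0.005, 0, 38.8, 0.4, -0.109, 0.002, 0, 42.6, 0.4, -0.118, -0.002, 0, 46.5 ]
```

Request:
{"name": "play_rows", "arguments": {
  "moves": [0.4, -0.009, 0.004, 0, 3.9, 0.4, -0.019, 0.006, 0, 7.8, 0.4, -0.029, 0.009, 0, 11.6, 0.4, -0.039, 0.01, 0, 15.5, 0.4, -0.049, 0.011, 0, 19.4, 0.4, -0.059, 0.011, 0, 23.2, 0.4, -0.069, 0.011, 0, 27.1, 0.4, -0.08, 0.01, 0, 31.0, 0.4, -0.09, 0.008, 0, 34.9, 0.4, -0.099, 0.005, 0, 38.8, 0.4, -0.109, 0.002, 0, 42.6, 0.4, -0.118, -0.002, 0, 46.5]
}}

```text
t: 5.2
eef_pos: [489.6, 87.7, 55.2]
eef_rot: [-0.353, 1.569, 0.069]
force: [0.2, 0.6, -0.1]
finger_gap: 0.3
```

Request:
{"name": "play_rows", "arguments": {
  "moves": [0.4, 0.006, 0.003, 0, -2.7, 0.4, 0.013, 0.005, 0, -5.3, 0.4, 0.02, 0.007, 0, -8.0, 0.4, 0.026, 0.009, 0, -10.7, 0.4, 0.033, 0.01, 0, -13.3, 0.4, 0.04, 0.012, 0, -16.0, 0.4, 0.047, 0.012, 0, -18.7, 0.4, 0.054, 0.013, 0, -21.3, 0.4, 0.061, 0.013, 0, -24.0, 0.4, 0.068, 0.013, 0, -26.7, 0.4, 0.075, 0.012, 0, -29.3, 0.4, 0.082, 0.012, 0, -32.0]
}}

```text
t: 6.4
eef_pos: [569.9, 99.8, 54.4]
eef_rot: [-2.943, 1.567, -3.085]
force: [-3.7, -2.5, 2.1]
finger_gap: 0.299
```

Request:
{"name": "play_rows", "arguments": {
  "moves": [0.4, 0.007, -0.001, 0, -2.7, 0.4, 0.014, -0.003, 0, -5.3, 0.4, 0.02, -0.004, 0, -8.0, 0.4, 0.027, -0.006, 0, -10.7, 0.4, 0.034, -0.009, 0, -13.3, 0.4, 0.04, -0.012, 0, -16.0, 0.4, 0.046, -0.014, 0, -18.7, 0.4, 0.053, -0.018, 0, -21.3, 0.4, 0.059, -0.021, 0, -24.0, 0.4, 0.064, -0.025, 0, -26.7, 0.4, 0.07, -0.029, 0, -29.3, 0.4, 0.076, -0.034, 0, -32.0]
}}

```text
t: 7.6
eef_pos: [646.0, 66.6, 54.4]
eef_rot: [-2.889, 1.567, 2.694]
force: [-2.4, 3.0, 0.8]
finger_gap: 0.299
```

```bash
python3 - <<'E'
from h import *
o=ctrl.get_obs();print(o["force"])
im=ctrl.get_image("top");cv2.imwrite("pics/t2.png",cv2.resize(im["color"][180:330,200:460],None,fx=3,fy=3))
im=ctrl.get_image("wrist");cv2.imwrite("pics/w2.png",im["color"])
E
```

```text
[-2.37678379  3.04274961  0.78283836]
```

View pics/t2.png

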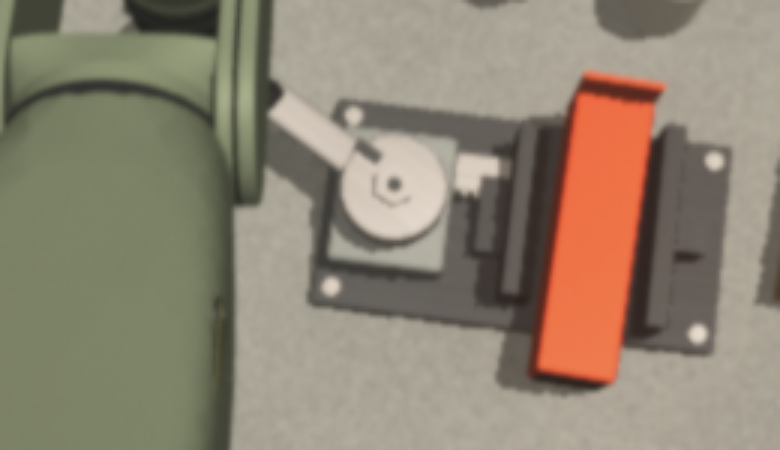

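The picture shows the jaw (plate at x≈515 in the crop) has moved out toward the beam. The drive force was about 4 N, so the ratchet is working. Next is stroke 2.

Request:
{"name": "play_rows", "arguments": {
  "moves": [0.4, -0.011, 0.008, 0, 5.3, 0.4, -0.023, 0.016, 0, 10.7, 0.4, -0.035, 0.022, 0, 16.0, 0.4, -0.048, 0.027, 0, 21.3, 0.4, -0.062, 0.031, 0, 26.7, 0.4, -0.076, 0.034, 0, 32.0, 0.4, -0.089, 0.035, 0, 37.3, 0.4, -0.103, 0.035, 0, 42.7, 0.4, -0.117, 0.034, 0, 48.0, 0.4, -0.131, 0.031, 0, 53.3, 0.4, -0.144, 0.027, 0, 58.7, 0.4, -0.157, 0.022, 0, 64.0]
}}

```text
t: 8.9
eef_pos: [490.9, 87.9, 55.3]
eef_rot: [-0.368, 1.567, 0.056]
force: [1.1, -0.4, -0.4]
finger_gap: 0.304
```

Request:
{"name": "play_rows", "arguments": {
  "moves": [0.4, 0.006, 0.003, 0, -2.7, 0.4, 0.013, 0.005, 0, -5.3, 0.4, 0.02, 0.007, 0, -8.0, 0.4, 0.026, 0.009, 0, -10.7, 0.4, 0.033, 0.01, 0, -13.3, 0.4, 0.04, 0.012, 0, -16.0, 0.4, 0.047, 0.012, 0, -18.7, 0.4, 0.054, 0.013, 0, -21.3, 0.4, 0.061, 0.013, 0, -24.0, 0.4, 0.068, 0.013, 0, -26.7, 0.4, 0.075, 0.012, 0, -29.3, 0.4, 0.082, 0.012, 0, -32.0]
}}

```text
t: 10.1
eef_pos: [570.6, 99.7, 54.1]
eef_rot: [-2.839, 1.567, -2.98]
force: [-4.4, -2.2, 1.2]
finger_gap: 0.303
```

Request:
{"name": "play_rows", "arguments": {
  "moves": [0.4, 0.007, -0.001, 0, -2.7, 0.4, 0.014, -0.003, 0, -5.3, 0.4, 0.02, -0.004, 0, -8.0, 0.4, 0.027, -0.006, 0, -10.7, 0.4, 0.034, -0.009, 0, -13.3, 0.4, 0.04, -0.012, 0, -16.0, 0.4, 0.046, -0.014, 0, -18.7, 0.4, 0.053, -0.018, 0, -21.3, 0.4, 0.059, -0.021, 0, -24.0, 0.4, 0.064, -0.025, 0, -26.7, 0.4, 0.07, -0.029, 0, -29.3, 0.4, 0.076, -0.034, 0, -32.0]
}}

```text
t: 11.3
eef_pos: [646.5, 66.3, 54.0]
eef_rot: [-2.647, 1.567, 2.938]
force: [-3.1, 1.6, 0.3]
finger_gap: 0.303
```

```bash
python3 - <<'E'
from h import *
im=ctrl.get_image("top");cv2.imwrite("pics/t3.png",cv2.resize(im["color"][180:330,200:460],None,fx=3,fy=3))
E
```

```text
(no output)
```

View pics/t3.png

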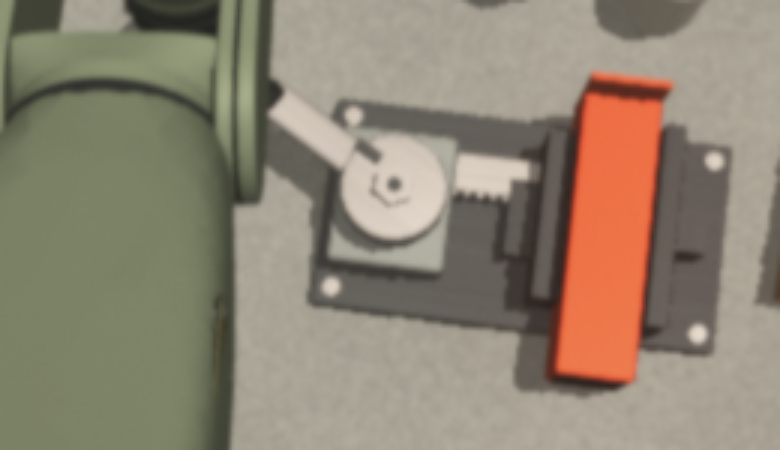

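The beam is now being pushed and squared, and the gap to the stop is small. I'll return the handle, then do stroke 3 in small steps and watch the force.

Request:
{"name": "play_rows", "arguments": {
  "moves": [0.4, -0.011, 0.008, 0, 5.3, 0.4, -0.023, 0.016, 0, 10.7, 0.4, -0.035, 0.022, 0, 16.0, 0.4, -0.048, 0.027, 0, 21.3, 0.4, -0.062, 0.031, 0, 26.7, 0.4, -0.076, 0.034, 0, 32.0, 0.4, -0.089, 0.035, 0, 37.3, 0.4, -0.103, 0.035, 0, 42.7, 0.4, -0.117, 0.034, 0, 48.0, 0.4, -0.131, 0.031, 0, 53.3, 0.4, -0.144, 0.027, 0, 58.7, 0.4, -0.157, 0.022, 0, 64.0]
}}

```text
t: 12.55
eef_pos: [492.1, 87.8, 55.3]
eef_rot: [-0.392, 1.567, 0.032]
force: [0.7, -0.6, 0.5]
finger_gap: 0.302
```

Request:
{"name": "play_rows", "arguments": {
  "moves": [0.4, 0.006, 0.003, 0, -2.7, 0.4, 0.013, 0.005, 0, -5.3, 0.4, 0.02, 0.007, 0, -8.0, 0.4, 0.026, 0.009, 0, -10.7, 0.4, 0.033, 0.01, 0, -13.3, 0.4, 0.04, 0.012, 0, -16.0]
}}

```text
t: 13.15
eef_pos: [529.4, 99.3, 54.2]
eef_rot: [-2.921, 1.567, -2.781]
force: [-5.1, -2.7, 1.4]
finger_gap: 0.297
```

```bash
for a in -8 -2 4 10 16 22 28 34; do python3 arc.py $a $((a+6)) 3 0.4;done; python3 -c "
from h import *
im=ctrl.get_image('top');cv2.imwrite('pics/t4.png',cv2.resize(im['color'][180:330,200:460],None,fx=3,fy=3))"
```

```text
[ 0.4, 0.005, 0.001, 0, -2.0, 0.4, 0.010, 0.001, 0, -4.0, 0.4, 0.016, 0.001, 0, -6.0 ]
[ 0.4, 0.005, 0.000, 0, -2.0, 0.4, 0.010, 0.000, 0, -4.0, 0.4, 0.016, -0.000, 0, -6.0 ]
[ 0.4, 0.005, -0.000, 0, -2.0, 0.4, 0.010, -0.001, 0, -4.0, 0.4, 0.016, -0.002, 0, -6.0 ]
[ 0.4, 0.005, -0.001, 0, -2.0, 0.4, 0.010, -0.002, 0, -4.0, 0.4, 0.015, -0.004, 0, -6.0 ]
[ 0.4, 0.005, -0.002, 0, -2.0, 0.4, 0.010, -0.003, 0, -4.0, 0.4, 0.015, -0.005, 0, -6.0 ]
[ 0.4, 0.005, -0.002, 0, -2.0, 0.4, 0.010, -0.004, 0, -4.0, 0.4, 0.014, -0.007, 0, -6.0 ]
[ 0.4, 0.005, -0.003, 0, -2.0, 0.4, 0.009, -0.005, 0, -4.0, 0.4, 0.013, -0.008, 0, -6.0 ]
[ 0.4, 0.004, -0.003, 0, -2.0, 0.4, 0.008, -0.006, 0, -4.0, 0.4, 0.013, -0.009, 0, -6.0 ]
```

Request:
{"name": "play_rows", "arguments": {
  "moves": [0.4, 0.005, 0.001, 0, -2.0, 0.4, 0.01, 0.001, 0, -4.0, 0.4, 0.016, 0.001, 0, -6.0, 0.4, 0.016, 0.001, 0, -6.0]
}}

```text
t: 13.6
eef_pos: [545.8, 100.9, 54.0]
eef_rot: [2.998, 1.568, 3.035]
force: [-5.4, 0.6, 3.5]
finger_gap: 0.304
```

Request:
{"name": "play_rows", "arguments": {
  "moves": [0.4, 0.005, 0, 0, -2.0, 0.4, 0.01, 0, 0, -4.0, 0.4, 0.016, 0, 0, -6.0, 0.4, 0.016, 0, 0, -6.0]
}}

```text
t: 14.0
eef_pos: [560.7, 100.6, 53.9]
eef_rot: [-2.997, 1.565, -3.065]
force: [-8.1, -0.5, 4.0]
finger_gap: 0.303
```

```bash
python3 -c "
from h import *
im=ctrl.get_image('top');cv2.imwrite('pics/t5.png',cv2.resize(im['color'][200:310,330:460],None,fx=6,fy=5))"
```

```text
(no output)
```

View pics/t5.png

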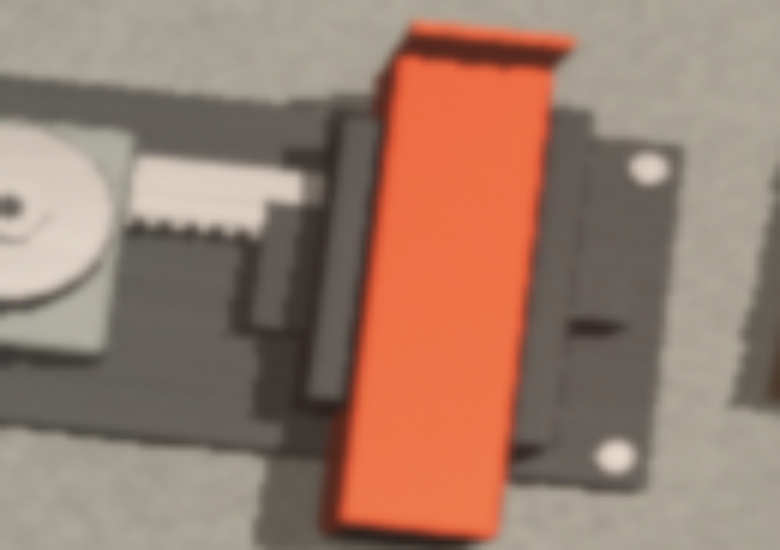

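The beam is flush with the stop and looks square, and the force has risen to about 8 N. I'll hold to read the settled force, then add a little more.

Request:
{"name": "play_rows", "arguments": {
  "moves": [0.4, 0, 0, 0, 0, 0.4, 0, 0, 0, 0, 0.4, 0, 0, 0, 0]
}}

```text
t: 14.35
eef_pos: [560.3, 100.6, 53.9]
eef_rot: [-2.985, 1.565, -3.052]
force: [-8.1, -0.7, 3.7]
finger_gap: 0.302
```

Request:
{"name": "play_rows", "arguments": {
  "moves": [0.4, 0.003, 0, 0, -1, 0.4, 0.005, 0, 0, -2, 0.4, 0.008, 0, 0, -3, 0.4, 0.008, 0, 0, -3, 0.4, 0.008, 0, 0, -3]
}}

```text
t: 14.85
eef_pos: [567.2, 100.0, 53.7]
eef_rot: [-2.815, 1.562, -2.935]
force: [-10.3, -2.4, 6.0]
finger_gap: 0.302
```

```bash
cat > cmp.py <<'E'
from h import *
import sys
im=ctrl.get_image('top');c=cv2.resize(im['color'][180:330,200:460],None,fx=3,fy=3);cv2.imwrite(f'pics/{sys.argv[1]}.png',c)
for n in ('t2','t3','t4')+tuple(sys.argv[2:]):
    p=cv2.imread(f'pics/{n}.png')
    out=[]
    # feature patches in current image: jaw carriage+plate edge, beam bottom end, beam top end, bed bolt (reference)
    for nm,(x0,y0,x1,y1) in dict(jaw=(505,150,580,320),beamlo=(545,340,665,400),beamhi=(570,62,700,110),bolt=(690,140,740,180)).items():
        t=p[y0:y1,x0:x1];S=45
        s=c[max(0,y0-6):y1+6,x0-S:x1+S]
        r=cv2.matchTemplate(s,t,cv2.TM_CCOEFF_NORMED);_,v,_,m=cv2.minMaxLoc(r)
        row=r[m[1]];i=m[0];d=0
        if 0<i<len(row)-1: d=.5*(row[i-1]-row[i+1])/(row[i-1]-2*row[i]+row[i+1])
        out.append(f"{nm} {m[0]+d-S:.1f} ({v:.2f})")
    print(n,out)
E
python3 cmp.py t6
```

```text
t2 ['jaw 18.4 (0.82)', 'beamlo 21.9 (0.99)', 'beamhi 12.0 (0.99)', 'bolt 0.0 (1.00)']
t3 ['jaw 7.0 (0.90)', 'beamlo 3.9 (1.00)', 'beamhi 3.8 (1.00)', 'bolt 0.0 (1.00)']
t4 ['jaw 1.9 (0.97)', 'beamlo -0.0 (1.00)', 'beamhi 0.0 (1.00)', 'bolt 0.0 (1.00)']
```

```bash
python3 - <<'E'
from h import *
A={n:cv2.imread(f'pics/{n}.png',0).astype(np.float32) for n in('t3','t4','t6')}
for nm,(x0,y0,x1,y1) in dict(carriage=(492,175,522,265),plate=(525,140,556,290),jawL=(490,140,550,300)).items():
  for a,b in(('t3','t4'),('t4','t6'),('t3','t6')):
    p,c=A[a],A[b]
    best=[]
    t=p[y0:y1,x0:x1]
    r=cv2.matchTemplate(c[y0-3:y1+4,x0-5:x1+21],t,cv2.TM_CCOEFF_NORMED);_,v,_,m=cv2.minMaxLoc(r)
    row=r[m[1]];i=m[0];d=.5*(row[i-1]-row[i+1])/(row[i-1]-2*row[i]+row[i+1]) if 0<i<len(row)-1 else 0
    print(nm,a,b,round(i+d-5,2),round(v,3))
E
```

```text
carriage t3 t4 7.56 0.995
carriage t4 t6 4.45 0.996
carriage t3 t6 11.99 0.998
plate t3 t4 8.0 0.992
plate t4 t6 4.15 0.995
plate t3 t6 12.08 0.985
jawL t3 t4 7.83 0.997
jawL t4 t6 4.3 0.996
jawL t3 t6 12.12 0.998
```

Since the last stroke the jaw moved about 7.8 mm and the beam about 2.4 mm. The beam has not moved since t=13.15 s, so the pad is compressed by roughly 5 mm and the beam is firmly clamped. I'll back off slightly, open and lift away.

Request:
{"name": "play_rows", "arguments": {
  "moves": [0.4, -0.006, 0, 0, 2, 0.4, -0.011, 0, 0, 4, 0, -0.011, 0, 0, 4, -0.5, -0.011, 0, 0, 4, -1, -0.011, 0, 0, 4, -1, -0.011, 0, 0, 4, -1, -0.011, 0, 0.03, 4, -1, -0.011, 0, 0.06, 4, -1, -0.011, 0, 0.1, 4, -1, -0.011, 0, 0.14, 4, -1, -0.011, 0, 0.14, 4, -1, -0.011, 0, 0.14, 4]
}}

```text
t: 16.1
eef_pos: [562.1, 100.7, 196.6]
eef_rot: [0.087, 1.565, 0.034]
force: [-0.2, -1.1, -1.1]
finger_gap: 0.999
```

```bash
python3 cmp.py t7 t6; python3 - <<'E'
from h import *
A={n:cv2.imread(f'pics/{n}.png',0) for n in('t6','t7')}
r=cv2.matchTemplate(A['t7'][137:304,480:571],A['t6'][140:300,495:555],cv2.TM_CCOEFF_NORMED);print("jaw t6->t7",cv2.minMaxLoc(r)[3][0]-15)
im=ctrl.get_image('scene');cv2.imwrite('pics/s7.png',cv2.resize(im['color'][190:410,180:470],None,fx=2.6,fy=2.6))
E
```

```text
t2 ['jaw 18.3 (0.82)', 'beamlo 21.6 (0.99)', 'beamhi 12.0 (0.99)', 'bolt 0.0 (1.00)']
t3 ['jaw 6.9 (0.91)', 'beamlo 3.9 (1.00)', 'beamhi 3.8 (1.00)', 'bolt 0.0 (1.00)']
t4 ['jaw 1.7 (0.97)', 'beamlo -0.0 (1.00)', 'beamhi 0.0 (1.00)', 'bolt 0.0 (1.00)']
t6 ['jaw -0.2 (1.00)', 'beamlo -0.0 (1.00)', 'beamhi 0.0 (1.00)', 'bolt 0.0 (1.00)']
jaw t6->t7 0
```

View pics/s7.png

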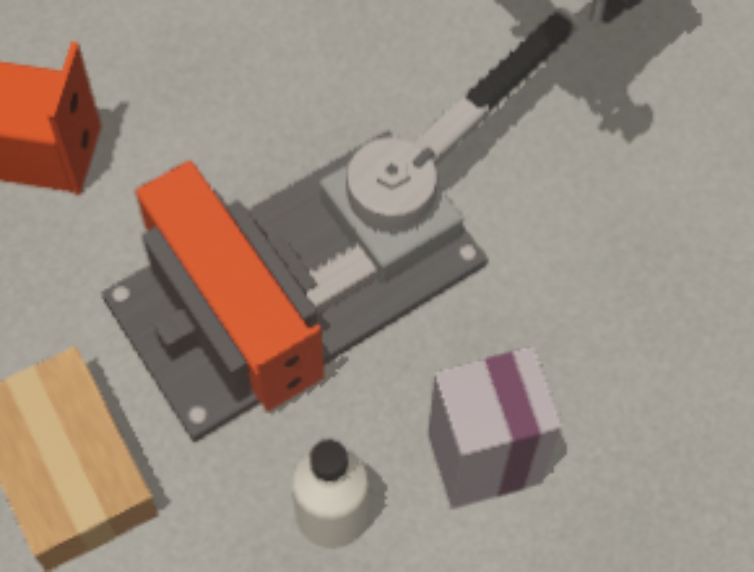

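View pics/t7.png

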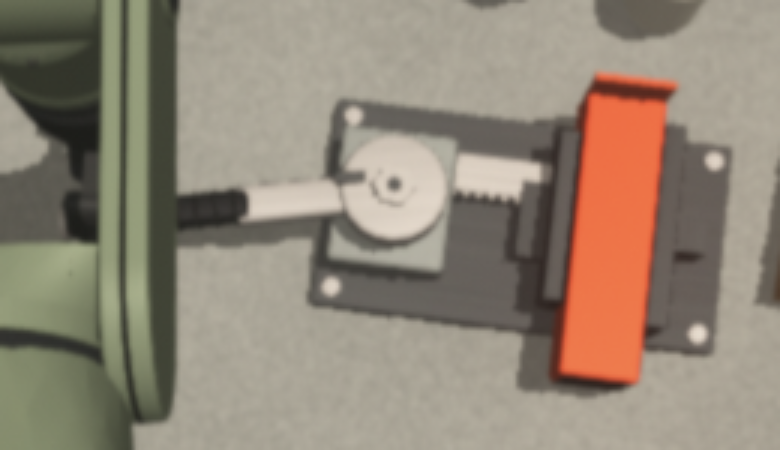

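The scene view shows the beam standing square between pad and stop, the bystanders in place, and the fingers off the wrench. The top view shows no movement of jaw or beam after release.

```bash
python3 -c "
from h import *
print(ctrl.job_done())"
```

```text
the job is handed in; nothing more can be done
None
```

The beam is clamped against the fixed stop and the job is handed in; no verdict was reported. I made two full wrench strokes and one short, force-watched stroke, holding the grip loosely between the fingers. I then backed off, opened the gripper and lifted about 140 mm clear, at t = 16.1 s.

- **Tightness:** on the last stroke the jaw went about 7.8 mm and the beam only about 2.4 mm before stopping. That puts roughly 5 mm of squeeze in the pad, or about 20 N at 4 N per mm. This is an estimate from pictures, at the upper end of the 3 to 5 mm range. The force at the grip rose from about 4 N to about 10 N.
- **Square and still:** both ends of the beam moved equally on the last stroke, and the beam looks parallel to the stop. I judged square and upright by eye and did not measure the angles. After release, neither jaw nor beam moved in the pictures.
- **Bystanders:** carton, bottle and flat box look untouched in the last picture. I did not measure their positions again.
- **Disagreements:**
  - Over the last few degrees, wrench travel suggested 4.0 mm of jaw motion, while the pictures showed about 2.8 mm. I trusted the pictures.
  - After release the handle stood about 10° further back than I expected, probably coasting in the slack. The jaw stayed in place.

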